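# Stand the cast sample tiles on the sloped stand

### The job

Put the terracotta tile and the blue tile on the sloped white stand, each straight below the tag of its own colour, flat on the board with the flower facing out and a short edge resting squarely against the bottom lip. Set them down gently, without letting them fall, and leave the plain plaster tile and the other things on the bench where they are.

Things in the scene. Friction and masses are not known exactly. Their poses are not given: they have to be found in the camera images.
- tile_red: terracotta-coloured cast tile, a block 92 (own x) by 52 (own y) by 18 mm (own z) with a low flower relief, 4 mm proud, 42 mm across, in the middle of its top; 0.12 to 0.24 kg. Starts flat on the bench, flower up, own x within 0.4 rad of the world's. Origin: centre of its underside; z out through the flower.
- tile_blue: blue cast tile, a block 92 (own x) by 52 (own y) by 18 mm (own z) with a low flower relief, 4 mm proud, 42 mm across, in the middle of its top; 0.12 to 0.24 kg. Starts flat on the bench, flower up, own x within 0.4 rad of the world's. Origin: centre of its underside; z out through the flower.
- tile_plain: off-white plaster spare tile, the same shape and size as the others (92 x 52 x 18 mm), lying among them; stays where it is. Origin: centre of its underside.
- deck: fixed slick white board, 310 wide, 170 mm long up the slope, tilted 30 deg from level; a lip along its low edge (robot side) stands 14 mm above the surface, 12 mm thick. Origin: on the surface at the middle of the lip's inner face, 32 mm above the bench; x up the slope, y along the lip, z out of the board. Nothing but the tags stands on it. A tile let go on it slides down by itself to the lip.
- tag_red: terracotta tag: fixed plate 30 x 56 x 4 mm near the top of the sloped board; the tile of its colour belongs straight down the slope from it. Origin: on the board's surface under the tag's middle, 150 mm up the slope from the lip, 77 mm left or right of the board's middle (it varies). x level, away from the lip; y level, along the lip; z up.
- tag_blue: blue tag: fixed plate 30 x 56 x 4 mm near the top of the sloped board; the tile of its colour belongs straight down the slope from it. Origin: on the board's surface under the tag's middle, 150 mm up the slope from the lip, 77 mm left or right of the board's middle (it varies). x level, away from the lip; y level, along the lip; z up.
- spatula: loose spatula lying at the far side of the bench, about 0.77 m ahead; not used. Origin: at its underside.
- brush: loose brush lying between the robot's base and the stand; not used. Origin: at its underside.
- cup: loose green plastic cup, 76 mm across, 95 mm tall, nearer the robot than the tiles, on the right; not used. Origin: centre of its underside.
- bottle: loose white plastic bottle, 64 mm across, 190 mm tall, to the left of the stand; not used. Origin: centre of its underside.
- jar: loose amber jar with a yellow cap, 72 mm across, 85 mm tall, beyond the tiles on the right; not used. Origin: centre of its underside.

How it is judged:
At the end, for the whole second after the job is handed in: Each of the two coloured tiles lies flat on the board (within 4 mm and 0.07 rad), flower out, with its short edge within 5 mm of the lip and square to it within 0.12 rad, its middle within 25 mm sideways of the middle of the tag of its own colour, at rest and released (x of tile_red in the frame of deck between 0.04 and 0.051 m and z of tile_red in the frame of deck between -0.004 and 0.004 m and y of tile_red in the frame of tag_red between -0.025 and 0.025 m and angle between the z axis of each of tile_red, tile_blue and the z axis of deck, either way round below 0.07 rad and angle between the x axis of each of tile_red, tile_blue and the x axis of deck, either way round below 0.12 rad and linear speed of each of tile_red, tile_blue below 0.02 m/s and contact force between each of tile_red, tile_blue and the fingers below 0.05 N and x of tile_blue in the frame of deck between 0.04 and 0.051 m and z of tile_blue in the frame of deck between -0.004 and 0.004 m and y of tile_blue in the frame of tag_blue between -0.025 and 0.025 m); the robot touches nothing.
It fails at once if a coloured tile falls, slides or is thrown freely faster than 0.6 m/s ((linear speed of tile_red above 0.6 m/s and contact force between tile_red and the fingers below 0.05 N) or (linear speed of tile_blue above 0.6 m/s and contact force between tile_blue and the fingers below 0.05 N)).
It fails at once if the plain tile or another thing on the bench is moved by more than 30 mm (distance of any of tile_plain, spatula, brush, cup, bottle, jar from where it was at the start of the episode above 0.03 m).
It also fails if it takes over 56 s, if anything falls off the work surface, if the arm or the gripper's body presses on something with over 40 N, if the wrist force passes 120 N, or if a joint passes its speed limit or range.

### The arm

A 6-joint arm with a two-finger parallel gripper is mounted at the origin on the work surface. World frame = base frame: x ahead of the robot, y to its left, z up, the work surface at z = 0. Lengths are in m, angles in rad, forces in N, time in s.
With the tool pointing down it reaches from about 0.375 to 0.9 m from the base axis. Payload 3.1 kg.
Tool frame: the origin (TCP) lies on the centre line of the jaws, within the pads' length; the fingertips stand robot.finger_overhang ahead of it and the grasp point (between the pads) lies 2 mm behind it (robot.finger_overhang is the distance from the TCP to the fingertips, in m); z points along the fingers, y is the direction in which the jaws open and shut (so a half turn about z gives the same grasp; the last joint's range is limited). The gripper opens to 87 mm and grips with 3 to 60 N. Pads are 19 mm wide; open, the fingers measure 117 mm over their backs; the gripper's body (75 mm by 190 mm) begins 51 mm behind the grasp point.
Start: joints at [-1.506, 0.527, 1.433, -0, 1.181, -0.178], TCP at [0.15, -0.607, 0.24] pointing down, gripper open.
Joint ranges: [-3.08, 3.08], [-0.75, 2.2], [0.22, 2.44], [-1.43, 4.57], [0, 2.65], [-2.85, 2.85]. Speed limits (rad/s): [2.79, 2.79, 3.14, 3.14, 3.14, 3.14].

### API

Orientations are given as a unit quaternion [x, y, z, w].
In Python, from rig import robot gives the robot as it stands. The module is installed in compiled form; this text tells all that it offers.
- The arm moves only by the tool step_arm, never from a script. Its arguments are lists of equal length, an entry for each row: "slide": the shift along the tool's x, y, z in mm, a list of three; "twist": the turn about the tool's z in degrees. A call has 1 to 20 rows; each row shifts and turns the commanded pose from where the row before left it, along the tool's axes as they then stand; what a row does not reach is not made up. A row lasts 1/12 s, in which the tool goes at most 41.7 mm and 7.16 degrees, less where a joint would pass 70% of its speed; a pose out of reach is approached as far as the arm can. A call is refused whole if a number of a shift passes 41.7 or a number of a turn 7.16, either way. A call with a gripper value outside its range is refused whole. "jaw" is the finger opening in mm, from 0 to 87, set as the call begins (left out, the last holds). The fingers move at their own pace and stop on an object; "force" is the grip in N (left out, the last holds). Time passes only in rows, so rows that do not move let the fingers close. It gives the time, the measured TCP pose, the force and the opening at its end, in the units of the state.
- robot.get_obs(): the state, without advancing time (a new reading comes with each control period).
- robot.camera(name): name is "side" or "top" or "wrist"; returns a dict with "color" (384x512x3 uint8, blue, green, red), "depth" (384x512 float32, m along the optical axis (not along the pixel's ray), 0 where there is no reading), "camera_matrix" (3x3 intrinsics, pixels), "k1" (the pictures are not rectified: a ray, as slopes to the right and down, at radius r is drawn at 1 + k1 r^2 times it, then the intrinsics apply), "origin" and "orientation" of the camera in the world. Camera axes: x right, y down, z forward; pixel columns grow to the right and rows downward; lengths in m; the calibration is good to about 2 mm. A picture is of the moment at which its call begins.
- robot.hand_in(): hands the job in, once; it reports no verdict.
The state is a dict: "time": time; "q": joint angles; "joint_velocities": joint speeds; "joint_torque": joint torques, N m; "position": TCP position; "tool_rot": TCP orientation; "ft_force": force on the tool from outside, world axes, zero at the start; "moment": the same for the moment, N m; "grip_width": finger opening in m.
Only numpy, scipy, OpenCV 4.12 (cv2) and the standard library are available. Lean on these libraries where they do the work, as an engineer would, in place of code of your own. Each camera call takes 0.05 s, during which the arm holds its last target.

## Working session

There is one attempt and no reset: what is moved stays moved. The work goes in short steps, Python scripts to look and compute and a tool call to move; the robot and the scene stay as the last step left them, time stands still between calls to the robot, and variables do not carry over. Pictures are saved under pics/ and viewed, and the job is handed in when it is done.

Besides the shell and the picture viewer there is one more tool, called by a JSON object that holds its "op" and its "data", one argument or row to a line. step_arm: Moves the arm, as the interface text tells. Its arguments: {"type":"object","properties":{"slide":{"type":"array","items":{"type":"array","items":{"type":"number"}}},"twist":{"type":"array","items":{"type":"number"}},"jaw":{"type":"number"},"force":{"type":"number"}},"required":["slide","twist"]}

```bash
mkdir -p pics; ls; cat > h.py <<'E'
import numpy as np, cv2
from rig import robot
from scipy.spatial.transform import Rotation as R
def snap(name,fn=None):
    c=robot.camera(name)
    if fn: cv2.imwrite('pics/'+fn,c['color'])
    np.savez('last_%s.npz'%name,**{k:np.array(v) for k,v in c.items()})
    return c
def und(c,uv):
    K=np.array(c['camera_matrix']);uv=np.atleast_2d(uv).astype(float)
    D=np.array([float(c['k1']),0,0,0,0])
    return cv2.undistortPoints(uv.reshape(-1,1,2),K,D).reshape(-1,2)
def rays(c,uv):
    s=und(c,uv); d=np.c_[s,np.ones(len(s))]
    return np.array(c['origin']), R.from_quat(c['orientation']).apply(d)
def onplane(c,uv,p,n):
    o,d=rays(c,uv); n=np.array(n,float)
    t=((np.array(p)-o)@n)/(d@n)
    return o+d*t[:,None]
def cloud(c,mask):
    v,u=np.nonzero(mask&(c['depth']>0)); o,d=rays(c,np.c_[u,v])
    return o+d*c['depth'][v,u][:,None]
E
python3 - <<'E'
from h import *
o=robot.get_obs();print({k:np.round(v,3) for k,v in o.items()}, robot.finger_overhang)
for n in ['side','top','wrist']:
    c=snap(n,n+'0.png');print(n,c['origin'],c['orientation'],c['camera_matrix'],c['k1'])
E
```

```text
pics
{'time': np.float64(0.0), 'q': array([-1.507,  0.528,  1.434,  0.   ,  1.181, -0.178]), 'joint_velocities': array([-0.001, -0.   ,  0.001, -0.   ,  0.   , -0.   ]), 'joint_torque': array([  0.   , -44.005, -17.659,   0.063,   0.058,  -0.   ]), 'position': array([ 0.15 , -0.606,  0.239]), 'tool_rot': array([ 0.993,  0.121,  0.   , -0.001]), 'ft_force': array([0.161, 0.161, 0.013]), 'moment': array([-0.009,  0.038, -0.041]), 'grip_width': np.float64(0.087)} 0.017
side [ 0.45881004 -0.73293623  0.61920096] [ 0.87360961 -0.02785657  0.0278989  -0.48502775] [[366.02426117   0.         257.93498895]
 [  0.         366.02426117 184.33056416]
 [  0.           0.           1.        ]] -0.1113480969833024
top [0.46458173 0.099451   1.2589749 ] [-0.70061723  0.7125714  -0.02882749  0.02337683] [[356.06262885   0.         257.62247417]
 [  0.         356.06262885 190.37490015]
 [  0.           0.           1.        ]] 0.03834663565383098
wrist [ 0.22103285 -0.58784026  0.38396527] [ 0.780168   -0.61032015 -0.08499135  0.10781315] [[289.0141098    0.         253.72643085]
 [  0.         289.0141098  193.61490406]
 [  0.           0.           1.        ]] -0.03239832083461269
```

View pics/top0.png

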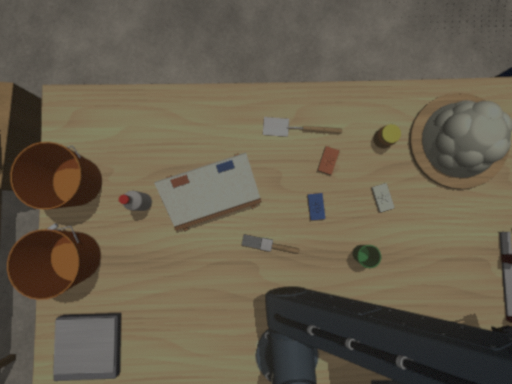

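View pics/side0.png

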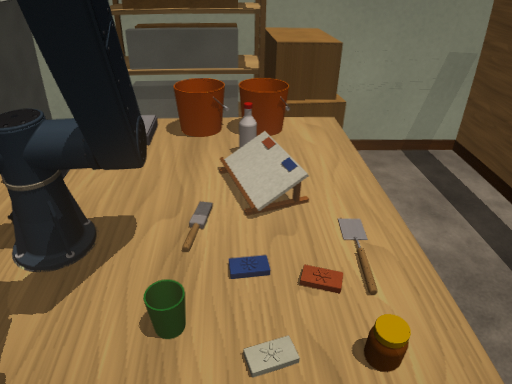

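View pics/wrist0.png

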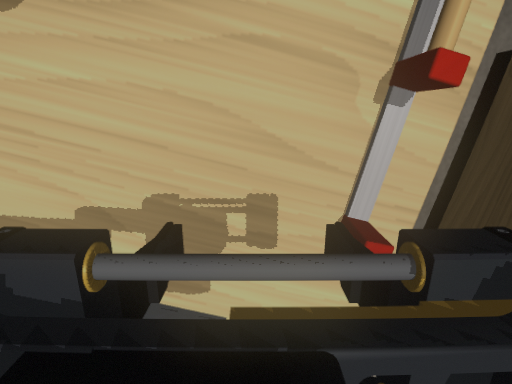

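```bash
cat > m.py <<'E'
from h import *
def load(n): 
    d=np.load('last_%s.npz'%n); return {k:d[k] for k in d}
def masks(c):
    hsv=cv2.cvtColor(c['color'],cv2.COLOR_BGR2HSV)
    H,S,V=[hsv[...,i].astype(int) for i in range(3)]
    return {'red':((H<9)|(H>174))&(S>120)&(V>60),'blue':(H>105)&(H<130)&(S>110)&(V>50)}
def blobs(m,lo=40,hi=3000):
    n,l,s,ce=cv2.connectedComponentsWithStats(m.astype(np.uint8))
    return [(s[i,4],ce[i],l==i) for i in range(1,n) if lo<s[i,4]<hi]
E
python3 - <<'E'
from m import *
for n in ['top','side']:
    c=load(n)
    for k,m in masks(c).items():
        for a,ce,b in blobs(m):
            P=cloud(c,b); print(n,k,a,ce.round(1),'cloud med',np.median(P,0).round(4),'z',np.percentile(P[:,2],[5,50,95]).round(4))
    for z in [.018,.109]:
        pass
c=load('top')
hsv=cv2.cvtColor(c['color'],cv2.COLOR_BGR2HSV)
cv2.imwrite('pics/topcrop.png',cv2.resize(c['color'][120:260,90:410],None,fx=2.5,fy=2.5,interpolation=cv2.INTER_CUBIC))
E
```

```text
top red 77 [123.5 199.1] cloud med [0.5245 0.4916 0.1893] z [0.1828 0.1893 0.1931]
top blue 205 [316.1 206.2] cloud med [ 0.4951 -0.1129  0.0182] z [0.0147 0.0182 0.0231]
side red 62 [247.8 105. ] cloud med [0.5257 0.487  0.1825] z [0.1247 0.1825 0.1903]
side blue 94 [288.8 164. ] cloud med [0.6304 0.1916 0.1095] z [0.1036 0.1095 0.1154]
side blue 570 [248.7 264.5] cloud med [ 0.4971 -0.1195  0.0184] z [0.016  0.0184 0.0218]
```

View pics/topcrop.png

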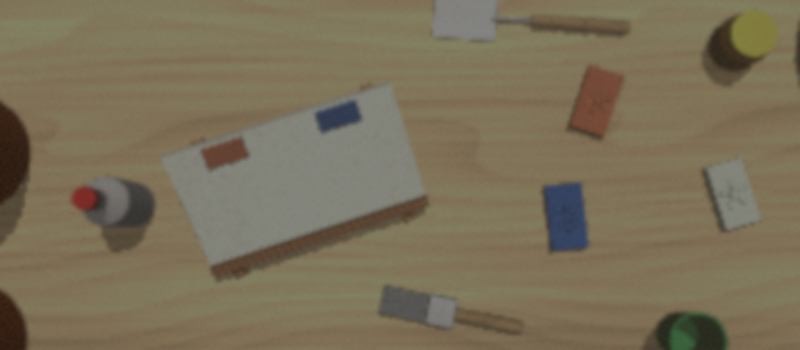

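```bash
python3 - <<'E'
from m import *
c=load('top');h=cv2.cvtColor(c['color'],cv2.COLOR_BGR2HSV)
for u,v in [(329,160),(180,181),(226,166),(316,206),(383,198),(210,190),(290,160),(220,214)]: print(u,v,h[v-1:v+2,u-1:u+2].reshape(-1,3).mean(0).round())
c=load('side');h=cv2.cvtColor(c['color'],cv2.COLOR_BGR2HSV)
for u,v in [(322,274),(268,143),(288,164),(250,265),(322,287),(270,350)]: print(u,v,h[v-1:v+2,u-1:u+2].reshape(-1,3).mean(0).round())
E
```

```text
329 160 [  9. 133. 109.]
180 181 [  9. 127. 100.]
226 166 [110.  98.  79.]
316 206 [111. 110.  91.]
383 198 [ 32.  20. 121.]
210 190 [ 32.  19. 131.]
290 160 [ 19.  86. 124.]
220 214 [ 14. 110.  89.]
322 274 [  9. 198. 147.]
268 143 [  9. 182. 127.]
288 164 [112. 124.  92.]
250 265 [113. 127.  91.]
322 287 [  9. 195.  66.]
270 350 [ 24.  50. 160.]
```

```bash
cat >> m.py <<'E'
def masks(c):
    hsv=cv2.cvtColor(c['color'],cv2.COLOR_BGR2HSV)
    H,S,V=[hsv[...,i].astype(int) for i in range(3)]
    return {'red':((H<13)|(H>174))&(S>108)&(V>60),'blue':(H>100)&(H<130)&(S>60)&(V>45)}
def rect(P):
    (cx,cy),(w,h),a=cv2.minAreaRect((P[:,:2]*1000).astype(np.float32))
    if w<h: w,h=h,w; a+=90
    a=(a+90)%180-90
    return np.round([cx,cy,w,h,a],1)
E
python3 - <<'E'
from m import *
for n in ['top','side']:
    c=load(n)
    for k,m in masks(c).items():
        for a,ce,b in blobs(m):
            P=cloud(c,b); z=np.median(P[:,2]); md=np.median(P,0)
            print(n,k,a,ce.round(1),'cloud med',md.round(4))
            if z<.03:
                cs,_=cv2.findContours(b.astype(np.uint8),0,2); uv=max(cs,key=len)[:,0,:]
                W=onplane(c,uv,[0,0,.018],[0,0,1]); print('   rect plane',rect(W)); Q=P[P[:,2]>.013]; print('   rect cloud',rect(Q), 'mean',Q.mean(0).round(4))
                Wa=onplane(c,np.argwhere(b)[:,::-1],[0,0,.018],[0,0,1]);e=np.linalg.eigh(np.cov(Wa[:,:2].T))[1][:,1];print('   pca',np.degrees(np.arctan(e[1]/e[0])).round(1))
            elif z<.13:
                W=onplane(c,[ce],[0,0,.110],[0,0,1]); print('   tag at z=.110:',W.round(4))
# board plane
c=load('top');hsv=cv2.cvtColor(c['color'],cv2.COLOR_BGR2HSV)
m=(hsv[...,1]<45)&(hsv[...,2]>90); 
for a,ce,b in blobs(m,1500,20000):
    b=cv2.erode(b.astype(np.uint8),np.ones((5,5)))>0
    P=cloud(c,b);m0=P.mean(0);u,s,vt=np.linalg.svd(P-m0,full_matrices=False);n=vt[2]*np.sign(vt[2,2]);print('board',a,ce,m0.round(4),n.round(4),'tilt',np.degrees(np.arccos(n[2])),'yaw',np.degrees(np.arctan2(-n[1],-n[0])),'rms',s[2]/len(P)**.5)
E
```

```text
top red 369 [328.1 160.2] cloud med [ 0.6586 -0.1606  0.0182]
   rect plane [ 658.7 -160.5   91.1   49.8  -20. ]
   rect cloud [ 659.1 -160.6   91.2   50.1  -20.1] mean [ 0.6587 -0.1605  0.0184]
   pca -21.0
top red 170 [ 67.6 164.3] cloud med [0.6581 0.7493 0.0055]
   rect plane [661.2 758.6  87.1  52.1 -74.9]
   rect cloud [655.1 709.  170.7  63.4  89.1] mean [0.6612 0.7187 0.064 ]
   pca -69.0
top red 1108 [ 35.5 190.7] cloud med [0.5608 0.8007 0.1149]
   tag at z=.110: [[0.5602 0.795  0.11  ]]
top red 102 [179.4 180.8] cloud med [0.5841 0.3421 0.1108]
   tag at z=.110: [[0.5846 0.3421 0.11  ]]
top red 85 [123.2 198.8] cloud med [0.5247 0.4925 0.1893]
top red 87 [ 61.2 241. ] cloud med [0.3939 0.7676 0.005 ]
   rect plane [398.7 762.9  57.2  31.  -76. ]
   rect cloud [404.6 767.5  30.    1.4 -47.3] mean [0.4017 0.7712 0.0185]
   pca -70.5
top red 1652 [ 36.7 277.6] cloud med [0.2859 0.7912 0.114 ]
   tag at z=.110: [[0.2888 0.7823 0.11  ]]
top blue 112 [224.8 166. ] cloud med [0.6307 0.1946 0.1107]
   tag at z=.110: [[0.6308 0.195  0.11  ]]
top blue 353 [316.  206.4] cloud med [ 0
[... 865 characters left out ...]
 0.11  ]]
side blue 748 [248.9 266.4] cloud med [ 0.4972 -0.1253  0.0179]
   rect plane [ 497.3 -123.7   89.8   62.9    4.6]
   rect cloud [ 497.5 -116.5   90.1   52.     4.4] mean [ 0.4971 -0.1198  0.0183]
   pca 3.6
board 2754 [482.56608569 129.76652142] [ 0.7208 -0.6052  0.1698] [-0.011   0.1326  0.9911] tilt 7.643412922841317 yaw -85.24999975856417 rms 0.010030317993386115
board 4163 [208.64424694 190.16910882] [0.5518 0.2508 0.0723] [-0.4792 -0.1489  0.865 ] tilt 30.120760760942776 yaw 17.25860480333554 rms 0.0020933389704919747
board 3229 [ 83.57974605 345.85754103] [0.0597 0.66   0.0524] [-0.0012  0.002   1.    ] tilt 0.13281354395809017 yaw -58.39971474570732 rms 0.002372068366044008
```

```bash
cat >> h.py <<'E'
def plan(x,y,z,yawdeg):
    o=robot.get_obs(); p=np.array(o['position']); r=R.from_quat(o['tool_rot']).as_matrix()
    yaw=np.degrees(np.arctan2(r[1,0],r[0,0]))
    tw=-(yawdeg-yaw); a=np.radians(yawdeg); d=np.array([x,y,z])-p
    X=np.array([np.cos(a),np.sin(a),0]);Y=np.array([np.sin(a),-np.cos(a),0])
    print('t',round(o['time'],2),'pos',(p*1e3).round(1),'yaw',yaw.round(2),'tilt',r[:,2].round(3),'w',round(o['grip_width']*1e3,1),'F',np.round(o['ft_force'],2))
    print('twist',tw.round(2),'then tool shift mm',np.round([d@X*1e3,d@Y*1e3,-d[2]*1e3],1))
E
python3 -c "
from h import *
plan(.497,-.1145,.1,4.7)"
```

```text
t 0.15 pos [ 150.3 -606.1  238.8] yaw 13.91 tilt [-0.     0.002 -1.   ] w 87.0 F [-0.58 -0.49  0.45]
twist 9.21 then tool shift mm [ 385.9 -461.6  138.8]
```

{"op": "step_arm", "data": {
  "slide": [
    [0,0,0],
    [0,0,0],
    [24,-29,0],
    [24,-29,0],
    [24,-29,0],
    [24,-29,0],
    [24,-29,0],
    [24,-29,0],
    [24,-29,0],
    [24,-29,0],
    [24,-29,0],
    [24,-29,0],
    [24,-29,0],
    [24,-29,0],
    [24,-29,0],
    [24,-29,0],
    [24,-29,0],
    [24,-29,0]
  ],
  "twist": [4.6,4.6,0,0,0,0,0,0,0,0,0,0,0,0,0,0,0,0],
  "jaw": 80,
  "force": 10
}}

```text
time: 1.65
position: [0.4955, -0.1108, 0.2395]
tool_rot: [0.999, 0.041, -0.0, -0.0]
ft_force: [-0.0, -0.0, -0.5]
grip_width: 0.0799
```

```bash
python3 -c "
from h import *
c=snap('wrist','w1.png');print(c['origin'])
plan(.497,-.1145,.1,4.7)"
```

```text
[ 0.56823891 -0.10410898  0.38472532]
t 1.7 pos [ 499.  -105.7  239.7] yaw 4.92 tilt [ 0.004  0.004 -1.   ] w 79.9 F [2.68 2.62 2.08]
twist 0.22 then tool shift mm [ -2.7   8.6 139.7]
```

View pics/w1.png

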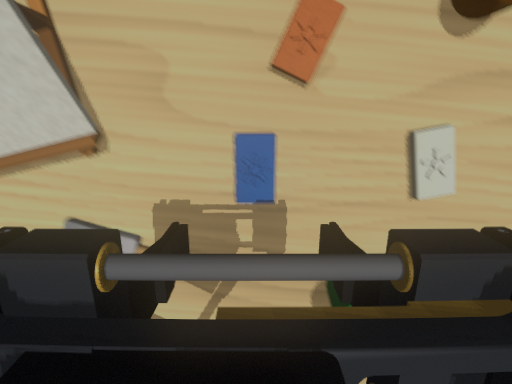

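```bash
cat > w.py <<'E'
from m import *
import sys
def wmeas(c,col):
    for a,ce,b in blobs(masks(c)[col],600,20000):
        P=cloud(c,b); 
        if np.median(P[:,2])>.03: continue
        cs,_=cv2.findContours(b.astype(np.uint8),0,2); uv=max(cs,key=len)[:,0,:]
        W=onplane(c,uv,[0,0,.018],[0,0,1]); Q=P[P[:,2]>.014]
        print(col,a,ce.round(1),'plane',rect(W),'cloud',rect(Q),np.median(Q[:,2]).round(4))
E
python3 -c "
from w import *
c=snap('wrist')
wmeas(c,'blue');wmeas(c,'red')
plan(.497,-.1145,.1,4.7)"
```

```text
blue 2697 [261.3 172.9] plane [ 496.2 -114.7   89.9   50.6    4.7] cloud [ 496.1 -114.7   90.1   50.8    4.8] 0.0183
red 3629 [314.8  41.9] plane [ 656.8 -161.7   90.7   50.8  -20.1] cloud [ 657.  -161.8   91.2   50.9  -20.1] 0.0182
t 1.75 pos [ 497.1 -108.4  239.6] yaw 5.08 tilt [ 0.002  0.001 -1.   ] w 80.2 F [-1.33 -0.24 -0.41]
twist 0.38 then tool shift mm [ -0.6   6.1 139.6]
```

{"op": "step_arm", "data": {
  "slide": [
    [0,0,35],
    [0,0,35],
    [0,0,35],
    [0,0,35],
    [0,0,0],
    [0,0,0]
  ],
  "twist": [0,0,0,0,0,0]
}}

```text
time: 2.25
position: [0.4932, -0.1126, 0.0981]
tool_rot: [0.999, 0.041, -0.003, -0.001]
ft_force: [-0.1, -0.0, 0.6]
grip_width: 0.0798
```

```bash
python3 -c "
from h import *
plan(.4963,-.1147,.025,4.75)"
```

```text
t 2.25 pos [ 493.2 -112.6   98.1] yaw 4.68 tilt [-0.005  0.002 -1.   ] w 79.8 F [-0.12 -0.03  0.58]
twist -0.07 then tool shift mm [ 2.9  2.4 73.1]
```

{"op": "step_arm", "data": {
  "slide": [
    [1.5,1.2,25],
    [1.5,1.2,25],
    [0,0,15],
    [0,0,8],
    [0,0,0],
    [0,0,0]
  ],
  "twist": [0,0,0,0,0,0]
}}

```text
time: 2.75
position: [0.4991, -0.1155, 0.0282]
tool_rot: [0.999, 0.041, 0.001, 0.001]
ft_force: [-0.2, 0.4, -0.8]
grip_width: 0.0801
```

```bash
python3 -c "
from h import *
plan(.4963,-.1147,.025,4.75)"
```

```text
t 2.75 pos [ 499.1 -115.5   28.2] yaw 4.7 tilt [ 0.003 -0.001 -1.   ] w 80.1 F [-0.18  0.41 -0.81]
twist -0.05 then tool shift mm [-2.8 -1.   3.2]
```

{"op": "step_arm", "data": {
  "slide": [
    [-1.5,0,2],
    [0,0,0]
  ],
  "twist": [0,0]
}}

```text
time: 2.92
position: [0.4971, -0.1153, 0.0259]
tool_rot: [0.999, 0.041, 0.001, 0.001]
ft_force: [-0.4, -0.4, 0.2]
grip_width: 0.0801
```

{"op": "step_arm", "data": {
  "slide": [
    [0,0,0]
  ],
  "twist": [0]
}}

```text
time: 3.0
position: [0.497, -0.1151, 0.0256]
tool_rot: [0.999, 0.041, 0.001, 0.0]
ft_force: [-0.1, 0.7, 0.5]
grip_width: 0.0798
```

{"op": "step_arm", "data": {
  "slide": [
    [0,0,0]
  ],
  "twist": [0]
}}

```text
time: 3.08
position: [0.4969, -0.1151, 0.0252]
tool_rot: [0.999, 0.041, 0.001, 0.0]
ft_force: [-0.1, 0.9, -0.2]
grip_width: 0.0799
```

Settled on the target; close.

{"op": "step_arm", "data": {
  "slide": [
    [0,0,0],
    [0,0,0],
    [0,0,0],
    [0,0,0],
    [0,0,0],
    [0,0,0],
    [0,0,0],
    [0,0,0]
  ],
  "twist": [0,0,0,0,0,0,0,0],
  "jaw": 40,
  "force": 12
}}

```text
time: 3.75
position: [0.4966, -0.1149, 0.0245]
tool_rot: [0.999, 0.041, -0.0, -0.0]
ft_force: [0.1, -1.1, 0.4]
grip_width: 0.0522
```

{"op": "step_arm", "data": {
  "slide": [
    [0,0,-8],
    [0,0,-20],
    [0,0,-35],
    [0,0,-35],
    [0,0,-30],
    [0,0,-20],
    [0,0,0],
    [0,0,0],
    [0,0,0]
  ],
  "twist": [0,0,0,0,0,0,0,0,0]
}}

```text
time: 4.5
position: [0.4955, -0.1144, 0.1717]
tool_rot: [0.999, 0.041, -0.001, -0.001]
ft_force: [0.1, 1.1, -2.1]
grip_width: 0.0518
```

```bash
python3 -c "
from h import *
snap('side','s2.png');snap('wrist','w2.png')
plan(.5522,.1688,.175,17.4)"
```

```text
t 4.6 pos [ 495.2 -114.3  170.9] yaw 4.71 tilt [-0.004  0.002 -1.   ] w 51.7 F [-0.3  -0.18 -1.84]
twist -12.69 then tool shift mm [ 139.  -253.2   -4.1]
```

View pics/s2.png

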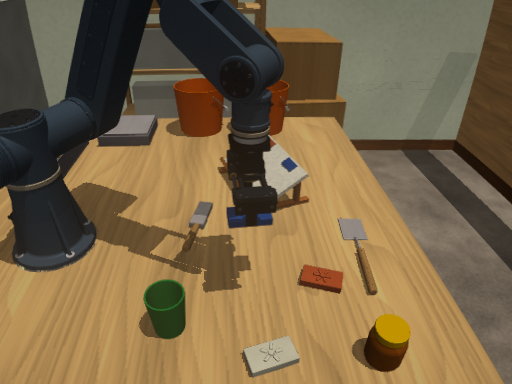

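{"op": "step_arm", "data": {
  "slide": [
    [0,0,0],
    [0,0,0],
    [5,-10,0],
    [10,-19,0],
    [14,-25,0],
    [16,-28,0],
    [16,-29,0],
    [16,-29,0],
    [16,-29,0],
    [16,-29,0],
    [14,-25,0],
    [10,-19,0],
    [6,-11,0],
    [0,0,0],
    [0,0,0],
    [0,0,0]
  ],
  "twist": [-6.35,-6.35,0,0,0,0,0,0,0,0,0,0,0,0,0,0]
}}

```text
time: 5.93
position: [0.5528, 0.1672, 0.1719]
tool_rot: [0.989, 0.151, -0.001, 0.0]
ft_force: [-0.1, -0.6, -1.3]
grip_width: 0.0518
```

```bash
python3 -c "
from h import *
plan(.5522,.1688,.110,17.4)
snap('wrist','w3.png')
plan(.5522,.1688,.110,17.4)"
```

```text
t 5.93 pos [552.8 167.2 171.9] yaw 17.34 tilt [-0.002 -0.001 -1.   ] w 51.8 F [-0.08 -0.59 -1.31]
twist -0.06 then tool shift mm [-0.1 -1.7 61.9]
t 5.98 pos [553.  166.9 172.1] yaw 17.3 tilt [-0.001 -0.001 -1.   ] w 51.8 F [-0.72 -0.13 -2.47]
twist -0.1 then tool shift mm [-0.2 -2.1 62.1]
```

View pics/w3.png

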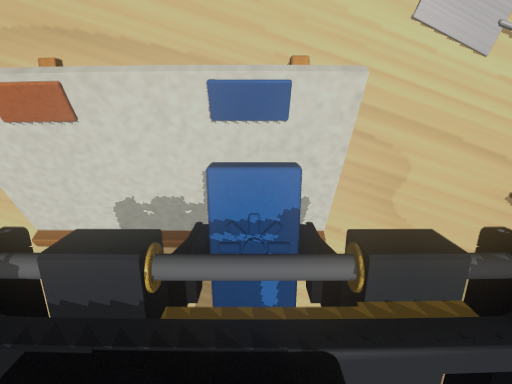

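```bash
python3 - <<'E'
from m import *
c=load('wrist')
for k,m in masks(c).items():
    for a,ce,b in blobs(m,500,20000):
        P=cloud(c,b);cs,_=cv2.findContours(b.astype(np.uint8),0,2); W=onplane(c,max(cs,key=len)[:,0,:],[0,0,.110],[0,0,1])
        print(k,a,ce.round(1),np.median(P,0).round(4),onplane(c,[ce],[0,0,.1105],[0,0,1]).round(4))
v=np.array([255]);
hsv=cv2.cvtColor(c['color'],cv2.COLOR_BGR2HSV)
b=np.zeros(c['depth'].shape,bool);b[125:155,120:330]=1;b[80:215,120:200]=1
b&=hsv[...,1]<60
P=cloud(c,b);m0=P.mean(0);u,s,vt=np.linalg.svd(P-m0,full_matrices=False);n=vt[2]*np.sign(vt[2,2]);print('board',m0.round(4),n.round(4),np.degrees(np.arccos(n[2])),'yaw',np.degrees(np.arctan2(-n[1],-n[0])))
# lip line
E
```

```text
red 2673 [ 33.9 102.1] [0.5841 0.3378 0.1107] [[0.5841 0.338  0.1105]]
blue 3239 [249.2  99.2] [0.6293 0.1951 0.1114] [[0.6294 0.1952 0.1105]]
blue 8404 [253.7 207.8] [0.5739 0.1746 0.1656] [[0.5558 0.169  0.1105]]
blue 2193 [254.  293.3] [0.5216 0.1585 0.1657] [[0.4846 0.1465 0.1105]]
board [0.5794 0.2326 0.0858] [-0.4776 -0.1485  0.8659] 30.00946649311346 yaw 17.27605161324683
```

{"op": "step_arm", "data": {
  "slide": [
    [0,-1,12],
    [0,-1,22],
    [0,0,18],
    [0,0,6],
    [0,0,0],
    [0,0,0]
  ],
  "twist": [0,0,0,0,0,0]
}}

```text
time: 6.48
position: [0.5531, 0.1691, 0.1147]
tool_rot: [0.989, 0.151, -0.0, 0.0]
ft_force: [0.5, -0.5, -1.6]
grip_width: 0.0516
```

{"op": "step_arm", "data": {
  "slide": [
    [0,0,3],
    [0,0,3],
    [0,0,3],
    [0,0,3],
    [0,0,0]
  ],
  "twist": [0,0,0,0,0]
}}

```text
time: 6.9
position: [0.5528, 0.1699, 0.1024]
tool_rot: [0.988, 0.151, -0.0, 0.0]
ft_force: [-0.3, -2.3, -0.2]
grip_width: 0.052
```

```bash
python3 -c "
from h import *
snap('side','s4.png');snap('wrist','w4.png')
plan(.5522,.1688,.0848,17.4)"
python3 -c "
import cv2,numpy as np
a=cv2.imread('pics/s4.png')[120:230,190:330];a=cv2.resize(a,None,fx=4,fy=4,interpolation=2);cv2.imwrite('pics/s4c.png',a)"
```

```text
t 7.0 pos [552.8 169.9 102.6] yaw 17.42 tilt [-0. -0. -1.] w 52.1 F [-0.62 -1.48 -1.16]
twist 0.02 then tool shift mm [-0.9  0.9 17.8]
```

View pics/s4c.png

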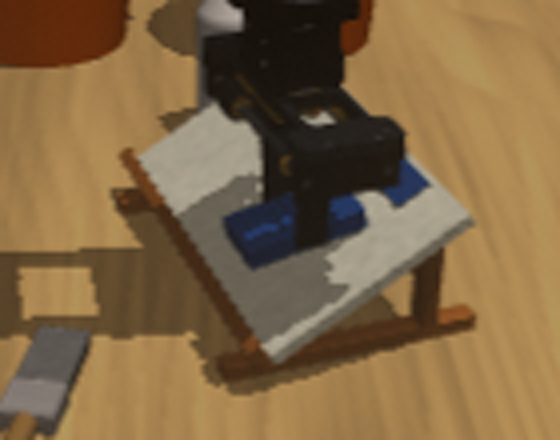

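View pics/w4.png

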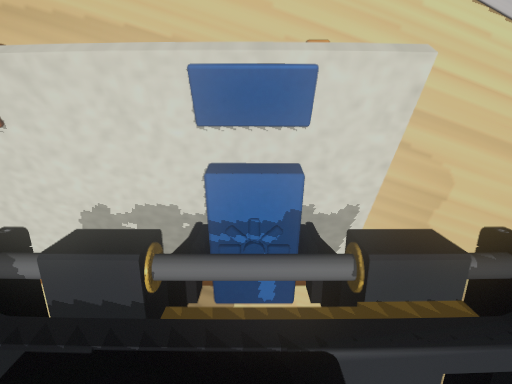

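```bash
cat > tilt.py <<'E'
from m import *
def tilt(c,col,nbig=2):
    bs=sorted(blobs(masks(c)[col],300,30000),key=lambda t:-t[0])
    P=np.vstack([cloud(c,cv2.erode(b.astype(np.uint8),np.ones((5,5)))>0) for a,ce,b in bs if ce[1]>140])
    for _ in range(3):
        m0=np.median(P,0) if _==0 else P.mean(0);u,s,vt=np.linalg.svd(P-m0,full_matrices=False);n=vt[2]*np.sign(vt[2,2]); r=abs((P-m0)@n);P=P[r<max(.004,0)] if _<2 else P
    e=np.array([.954,.299,0]);nd=np.array([-.5*.954,-.5*.299,.866])
    print(col,len(P),'mean',m0.round(4),'n',n.round(3),'tilt',np.degrees(np.arccos(n[2])).round(1),'to deck',np.degrees(np.arccos(n@nd)).round(1),'height over board mm',((m0-np.array([.4855,.2284,.032]))@nd*1e3).round(1))
E
python3 -c "
from tilt import *
tilt(load('wrist'),'blue')"
```

```text
blue 8600 mean [0.5649 0.1745 0.0994] n [-0.169 -0.052  0.984] tilt 10.2 to deck 19.8 height over board mm 28.6
```

{"op": "step_arm", "data": {
  "slide": [
    [0,0,3],
    [0,0,3],
    [0,0,3],
    [0,0,3],
    [0,0,2],
    [0,0,0],
    [0,0,0]
  ],
  "twist": [0,0,0,0,0,0,0]
}}

```text
time: 7.58
position: [0.5528, 0.1701, 0.0882]
tool_rot: [0.988, 0.151, -0.0, -0.0]
ft_force: [0.3, -0.3, -1.9]
grip_width: 0.0519
```

```bash
python3 -c "
from tilt import *
snap('wrist','w5.png');tilt(load('wrist'),'blue')
plan(.5522,.1688,.0848,17.4)"
```

```text
blue 6316 mean [0.5727 0.1771 0.0941] n [-0.383 -0.12   0.916] tilt 23.7 to deck 6.4 height over board mm 19.9
t 7.63 pos [552.8 170.1  88.2] yaw 17.41 tilt [-0.  0. -1.] w 51.9 F [ 0.12  0.08 -2.08]
twist 0.01 then tool shift mm [-1.   1.1  3.4]
```

{"op": "step_arm", "data": {
  "slide": [
    [0,0,2],
    [0,0,2],
    [0,0,1],
    [0,0,0],
    [0,0,0]
  ],
  "twist": [0,0,0,0,0]
}}

```text
time: 8.05
position: [0.5533, 0.1702, 0.0858]
tool_rot: [0.988, 0.151, 0.001, -0.0]
ft_force: [-4.1, -0.8, 12.8]
grip_width: 0.0518
```

```bash
python3 -c "
from tilt import *
snap('wrist','w6.png');tilt(load('wrist'),'blue')
plan(.5522,.1688,.0848,17.4)"
```

```text
blue 6023 mean [0.5728 0.1771 0.0932] n [-0.406 -0.127  0.905] tilt 25.2 to deck 4.9 height over board mm 19.0
t 8.1 pos [553.3 170.2  85.8] yaw 17.42 tilt [ 0.002  0.    -1.   ] w 51.8 F [-3.46 -1.27 13.53]
twist 0.02 then tool shift mm [-1.4  1.   1. ]
```

View pics/w6.png

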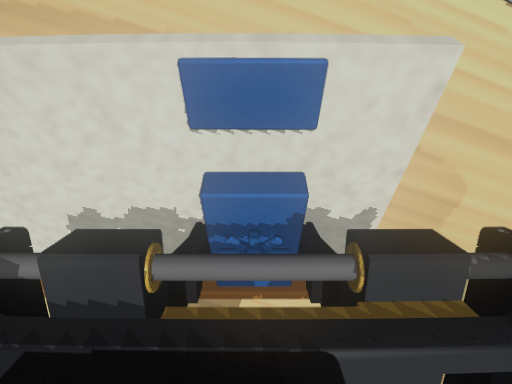

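{"op": "step_arm", "data": {
  "slide": [
    [0,0,-1.5],
    [-2,0,1.15],
    [-2,0,1.15],
    [-2,0,1.15],
    [-2,0,1.15],
    [-1.5,0,0.9],
    [0,0,0],
    [0,0,0]
  ],
  "twist": [0,0,0,0,0,0,0,0]
}}

```text
time: 8.77
position: [0.5435, 0.167, 0.0799]
tool_rot: [0.988, 0.151, -0.0, 0.0]
ft_force: [-2.2, -0.1, 5.6]
grip_width: 0.0518
```

```bash
python3 -c "
from tilt import *
snap('wrist','w7.png');tilt(load('wrist'),'blue');snap('side','s7.png')
plan(.5522,.1688,.0848,17.4)
a=cv2.imread('pics/s7.png')[120:230,190:330];a=cv2.resize(a,None,fx=4,fy=4,interpolation=2);cv2.imwrite('pics/s7c.png',a)"
```

```text
blue 6038 mean [0.563  0.174  0.0873] n [-0.405 -0.126  0.906] tilt 25.1 to deck 4.9 height over board mm 19.0
t 8.87 pos [543.5 167.   79.9] yaw 17.42 tilt [-0. -0. -1.] w 51.9 F [-1.69 -1.62  4.99]
twist 0.02 then tool shift mm [ 8.8  0.9 -4.9]
```

View pics/s7c.png

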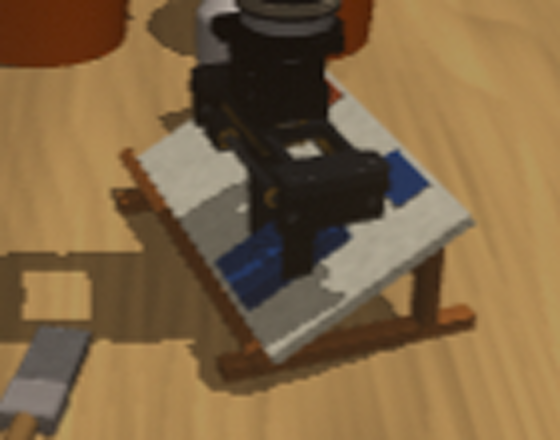

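View pics/w7.png

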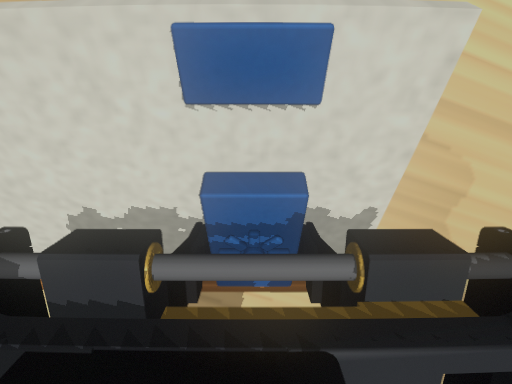

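{"op": "step_arm", "data": {
  "slide": [
    [0,0,0],
    [0,0,0],
    [0,0,0]
  ],
  "twist": [0,0,0],
  "jaw": 53,
  "force": 3
}}

```text
time: 9.12
position: [0.5439, 0.1671, 0.0792]
tool_rot: [0.988, 0.151, -0.0, -0.0]
ft_force: [-0.5, 0.2, 0.1]
grip_width: 0.0528
```

{"op": "step_arm", "data": {
  "slide": [
    [0,0,0],
    [0,0,0],
    [0,0,0],
    [0,0,0]
  ],
  "twist": [0,0,0,0],
  "jaw": 64
}}

```text
time: 9.45
position: [0.5438, 0.1671, 0.0795]
tool_rot: [0.988, 0.151, -0.0, -0.0]
ft_force: [0.3, 1.4, -0.3]
grip_width: 0.063
```

```bash
python3 -c "
from tilt import *
snap('wrist','w8.png');tilt(load('wrist'),'blue')
plan(.5522,.1688,.0848,17.4)"
```

```text
blue 5245 mean [0.5602 0.1728 0.0854] n [-0.433 -0.134  0.891] tilt 26.9 to deck 3.1 height over board mm 19.0
t 9.5 pos [543.8 167.1  79.5] yaw 17.41 tilt [-0.  0. -1.] w 63.5 F [-0.23 -0.02  0.64]
twist 0.01 then tool shift mm [ 8.5  0.9 -5.3]
```

View pics/w8.png

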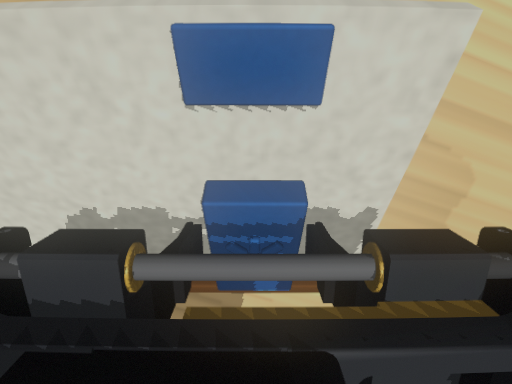

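{"op": "step_arm", "data": {
  "slide": [
    [0,0,-5],
    [0,0,-15],
    [0,0,-35],
    [0,0,-40],
    [0,0,-40],
    [0,0,-15],
    [0,0,0],
    [0,0,0]
  ],
  "twist": [0,0,0,0,0,0,0,0],
  "jaw": 80
}}

```text
time: 10.17
position: [0.5442, 0.1672, 0.231]
tool_rot: [0.988, 0.151, 0.001, 0.0]
ft_force: [-0.2, 0.4, -1.7]
grip_width: 0.0804
```

```bash
cat > chk.py <<'E'
from m import *
def chk(c,col,zmin=None):
    O=np.array([.4855,.2284,.032]);ex=np.array([.866*.954,.866*.299,.5]);ey=np.array([-.299,.954,0]);ez=np.cross(ex,ey)
    for a,ce,b in blobs(masks(c)[col],250,30000):
        P=(cloud(c,cv2.erode(b.astype(np.uint8),np.ones((3,3)))>0)-O)@np.c_[ex,ey,ez]
        md=np.median(P,0)
        if not(-.02<md[0]<.16 and abs(md[1])<.17): continue
        if md[0]>.12: print(col,'tag deck',md.round(4)); continue
        cs,_=cv2.findContours(b.astype(np.uint8),0,2)
        W=(onplane(c,max(cs,key=len)[:,0,:],O+.018*ez,ez)-O)@np.c_[ex,ey,ez]
        Q=P[abs(P[:,2]-.019)<.005]; q=Q-Q.mean(0); n=np.linalg.svd(q,full_matrices=False)[2][2]
        print(col,'tile px',ce.round(1),'median',md.round(4),'rect(x,y,L,W,ang)',rect(W),'off-flat deg',np.degrees(np.arccos(abs(n[2]))).round(1),'z',np.percentile(P[:,2],[5,50,95]).round(4))
E
python3 -c "
from chk import *
snap('wrist','w9.png');chk(load('wrist'),'blue')
plan(.6570,-.1618,.24,-20.1)"
```

```text
blue tag deck [ 0.1498 -0.0746  0.0053]
blue tile px [253.7 180.9] median [ 0.0598 -0.0755  0.0193] rect(x,y,L,W,ang) [ 4.960e+01 -7.530e+01  1.015e+02  5.110e+01 -1.000e-01] off-flat deg 0.9 z [0.0106 0.0193 0.023 ]
t 10.22 pos [543.1 167.1 229.4] yaw 17.41 tilt [-0.001 -0.    -1.   ] w 80.0 F [-0.69 -0.19 -0.41]
twist 37.51 then tool shift mm [219.9 269.7 -10.6]
```

View pics/w9.png

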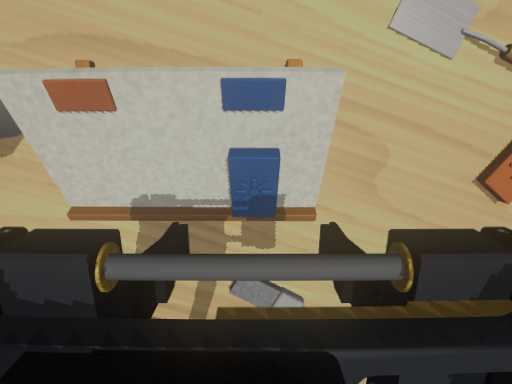

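{"op": "step_arm", "data": {
  "slide": [
    [0,0,0],
    [0,0,0],
    [0,0,0],
    [0,0,0],
    [0,0,0],
    [0,0,0],
    [12,15,0],
    [22,27,0],
    [25,31,0],
    [25,31,0],
    [25,31,0],
    [25,31,0],
    [25,31,0],
    [25,31,0],
    [20,25,0],
    [12,13,0],
    [4,4,0],
    [0,0,0],
    [0,0,0],
    [0,0,0]
  ],
  "twist": [6.25,6.25,6.25,6.25,6.25,6.25,0,0,0,0,0,0,0,0,0,0,0,0,0,0]
}}

```text
time: 11.88
position: [0.6567, -0.16, 0.2286]
tool_rot: [0.985, -0.174, -0.001, -0.001]
ft_force: [0.7, 0.5, -0.1]
grip_width: 0.0802
```

```bash
python3 -c "
from w import *
c0=load('wrist')
for a,ce,b in blobs(masks(c0)['red'],300,3000): print(ce,np.median(cloud(c0,b),0))
c=snap('wrist');wmeas(c,'red')
plan(.6570,-.1618,.1,-20.1)"
```

```text
[79.99690402 94.50928793] [0.58316522 0.34065586 0.11110097]
[501.88803089 179.83140283] [ 0.63070418 -0.14232767  0.01829613]
red 2868 [255.  168.8] plane [ 657.6 -162.4   90.8   50.5  -21. ] cloud [ 657.2 -162.3   91.5   50.7  -20.8] 0.0182
t 11.93 pos [ 657.  -159.9  229. ] yaw -19.98 tilt [-0.002  0.001 -1.   ] w 80.0 F [-0.01 -1.29 -0.41]
twist 0.12 then tool shift mm [  0.7   1.8 129. ]
```

{"op": "step_arm", "data": {
  "slide": [
    [0,0,0],
    [0,2.2,35],
    [1,0,35],
    [0,0,35],
    [0,0,30],
    [0,0,0],
    [0,0,0],
    [0,0,0]
  ],
  "twist": [0.7,0,0,0,0,0,0,0]
}}

```text
time: 12.6
position: [0.6592, -0.1644, 0.0964]
tool_rot: [0.984, -0.18, 0.002, 0.0]
ft_force: [1.1, -0.5, 0.7]
grip_width: 0.08
```

```bash
python3 -c "
from h import *
plan(.6573,-.1623,.027,-20.7)"
```

```text
t 12.6 pos [ 659.2 -164.4   96.4] yaw -20.76 tilt [ 0.003 -0.001 -1.   ] w 80.0 F [ 1.06 -0.46  0.69]
twist -0.06 then tool shift mm [-2.5 -1.2 69.4]
```

{"op": "step_arm", "data": {
  "slide": [
    [-1,-0.5,25],
    [0,0,22],
    [0,0,14],
    [0,0,6],
    [0,0,0],
    [0,0,0],
    [0,0,0],
    [0,0,0]
  ],
  "twist": [0,0,0,0,0,0,0,0]
}}

```text
time: 13.27
position: [0.6582, -0.164, 0.0291]
tool_rot: [0.984, -0.18, 0.001, 0.0]
ft_force: [0.4, -0.1, 0.4]
grip_width: 0.08
```

```bash
python3 -c "
from h import *
plan(.6573,-.1623,.027,-20.7)"
```

```text
t 13.27 pos [ 658.2 -164.    29.1] yaw -20.79 tilt [ 0.003 -0.001 -1.   ] w 80.0 F [ 0.41 -0.05  0.36]
twist -0.09 then tool shift mm [-1.4 -1.3  2.1]
```

{"op": "step_arm", "data": {
  "slide": [
    [-1.2,-1.2,2],
    [0,0,0],
    [0,0,0],
    [0,0,0]
  ],
  "twist": [0,0,0,0]
}}

```text
time: 13.6
position: [0.6564, -0.162, 0.0257]
tool_rot: [0.984, -0.18, 0.0, 0.0]
ft_force: [0.2, -0.2, -0.3]
grip_width: 0.0803
```

{"op": "step_arm", "data": {
  "slide": [
    [0,0,0],
    [0,0,0],
    [0,0,0],
    [0,0,0],
    [0,0,0],
    [0,0,0],
    [0,0,0],
    [0,0,0]
  ],
  "twist": [0,0,0,0,0,0,0,0],
  "jaw": 40,
  "force": 12
}}

```text
time: 14.27
position: [0.6564, -0.162, 0.0255]
tool_rot: [0.984, -0.18, 0.0, -0.0]
ft_force: [0.4, 0.3, 0.0]
grip_width: 0.0516
```

{"op": "step_arm", "data": {
  "slide": [
    [0,0,-8],
    [0,0,-20],
    [0,0,-35],
    [0,0,-35],
    [0,0,-35],
    [0,0,-25],
    [0,0,0],
    [0,0,0],
    [0,0,0]
  ],
  "twist": [0,0,0,0,0,0,0,0,0]
}}

```text
time: 15.02
position: [0.6551, -0.1615, 0.1823]
tool_rot: [0.984, -0.18, -0.002, -0.0]
ft_force: [0.1, 0.1, -1.3]
grip_width: 0.052
```

```bash
python3 -c "
from h import *
snap('wrist','w10.png')
plan(.5063,.3153,.185,17.4)"
```

```text
t 15.07 pos [ 654.7 -161.4  181.4] yaw -20.79 tilt [-0.004  0.002 -1.   ] w 51.7 F [ 0.01 -0.51 -1.32]
twist -38.19 then tool shift mm [   0.9 -499.3   -3.6]
```

View pics/w10.png

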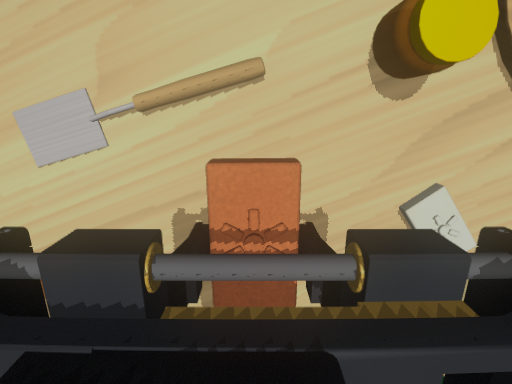

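{"op": "step_arm", "data": {
  "slide": [
    [0,0,0],
    [0,0,0],
    [0,0,0],
    [0,0,0],
    [0,0,0],
    [0,0,0],
    [0,0,0]
  ],
  "twist": [-6.36,-6.36,-6.36,-6.36,-6.36,-6.36,0]
}}

```text
time: 15.65
position: [0.6549, -0.1615, 0.1806]
tool_rot: [0.988, 0.152, -0.002, -0.001]
ft_force: [-0.6, 0.2, -2.3]
grip_width: 0.0518
```

{"op": "step_arm", "data": {
  "slide": [
    [0,-10,0],
    [0,-20,0],
    [0,-30,0],
    [0,-35,0],
    [0,-35,0],
    [0,-35,0],
    [0,-35,0],
    [0,-35,0],
    [0,-35,0],
    [0,-35,0],
    [0,-35,0],
    [0,-35,0],
    [0,-35,0],
    [0,-35,0],
    [0,-28,0],
    [0,-18,0],
    [0,-8,0],
    [0,0,0],
    [0,0,0],
    [0,0,0]
  ],
  "twist": [0,0,0,0,0,0,0,0,0,0,0,0,0,0,0,0,0,0,0,0]
}}

```text
time: 17.32
position: [0.5076, 0.313, 0.1833]
tool_rot: [0.989, 0.15, -0.0, 0.0]
ft_force: [0.4, -0.8, -2.4]
grip_width: 0.0518
```

```bash
python3 -c "
from tilt import *
c=snap('wrist','w11.png')
for k in ['red','blue']:
  for a,ce,b in blobs(masks(c)[k],500,20000): print(k,ce,np.median(cloud(c,b),0).round(4))
plan(.5063,.3153,.115,17.4)"
```

```text
red [247.28403594 100.18832066] [0.5837 0.3423 0.1116]
red [253.4810742 205.797083 ] [0.5294 0.3208 0.176 ]
red [254.11435185 293.41111111] [0.4757 0.3038 0.1761]
blue [456.64030336 102.04514265] [0.6288 0.1962 0.1117]
blue [417.55458276 195.62161423] [0.5541 0.1729 0.0818]
t 17.37 pos [507.8 312.9 183.4] yaw 17.25 tilt [-0.    -0.001 -1.   ] w 51.7 F [ 0.86 -0.84 -2.01]
twist -0.15 then tool shift mm [-0.7 -2.8 68.4]
```

View pics/w11.png

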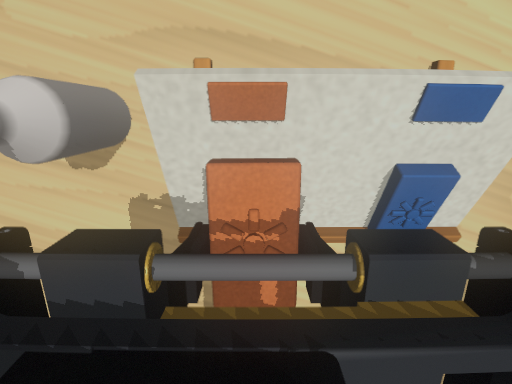

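{"op": "step_arm", "data": {
  "slide": [
    [0,-1.5,14],
    [0,-1.5,25],
    [0,0,20],
    [0,0,8],
    [0,0,0],
    [0,0,0]
  ],
  "twist": [-0.15,0,0,0,0,0]
}}

```text
time: 17.87
position: [0.5071, 0.3163, 0.1166]
tool_rot: [0.988, 0.152, -0.0, 0.0]
ft_force: [-0.6, -0.0, -1.9]
grip_width: 0.0521
```

{"op": "step_arm", "data": {
  "slide": [
    [0,0,3],
    [0,0,3],
    [0,0,3],
    [0,0,3],
    [0,0,3],
    [0,0,3],
    [0,0,3],
    [0,0,3],
    [0,0,0],
    [0,0,0]
  ],
  "twist": [0,0,0,0,0,0,0,0,0,0]
}}

```text
time: 18.7
position: [0.5063, 0.317, 0.0921]
tool_rot: [0.988, 0.152, -0.0, 0.0]
ft_force: [0.4, 0.3, -1.1]
grip_width: 0.0518
```

```bash
python3 -c "
from tilt import *
snap('wrist','w12.png');tilt(load('wrist'),'red')
plan(.5063,.3153,.0858,17.4)"
```

```text
red 6969 mean [0.5275 0.3245 0.0959] n [-0.347 -0.108  0.932] tilt 21.3 to deck 8.7 height over board mm 21.0
t 18.75 pos [506.3 317.   92.2] yaw 17.52 tilt [-0.001 -0.    -1.   ] w 51.7 F [-0.03  0.57 -2.67]
twist 0.12 then tool shift mm [-0.5  1.6  6.4]
```

{"op": "step_arm", "data": {
  "slide": [
    [0,0,2],
    [0,0,2],
    [0,0,1],
    [0,0,0],
    [0,0,0]
  ],
  "twist": [0,0,0,0,0]
}}

```text
time: 19.17
position: [0.5065, 0.3171, 0.0875]
tool_rot: [0.988, 0.152, -0.0, 0.0]
ft_force: [0.3, 0.6, -0.1]
grip_width: 0.052
```

```bash
python3 -c "
from tilt import *
snap('wrist','w13.png');tilt(load('wrist'),'red')
plan(.5063,.3153,.0858,17.4)"
```

```text
red 6419 mean [0.5271 0.3244 0.0935] n [-0.41  -0.126  0.903] tilt 25.4 to deck 4.7 height over board mm 19.1
t 19.22 pos [506.5 317.   87.5] yaw 17.52 tilt [-0. -0. -1.] w 51.8 F [-0.78  0.29 -0.62]
twist 0.12 then tool shift mm [-0.7  1.6  1.7]
```

{"op": "step_arm", "data": {
  "slide": [
    [0,0,1],
    [-2,0,1.15],
    [-2,0,1.15],
    [-2,0,1.15],
    [-2,0,1.15],
    [-1.5,0,0.9],
    [0,0,0],
    [0,0,0]
  ],
  "twist": [0,0,0,0,0,0,0,0]
}}

```text
time: 19.88
position: [0.4971, 0.3142, 0.0815]
tool_rot: [0.988, 0.152, -0.0, 0.0]
ft_force: [-0.6, -0.8, 5.2]
grip_width: 0.0516
```

```bash
python3 -c "
from tilt import *
snap('wrist','w14.png');tilt(load('wrist'),'red')
plan(.5063,.3153,.0858,17.4)"
```

```text
red 6354 mean [0.5178 0.3215 0.0877] n [-0.414 -0.127  0.901] tilt 25.7 to deck 4.4 height over board mm 19.0
t 19.93 pos [497.1 314.1  81.5] yaw 17.52 tilt [-0.001 -0.    -1.   ] w 51.7 F [-2.2  -1.41  5.56]
twist 0.12 then tool shift mm [ 9.1  1.6 -4.3]
```

View pics/w14.png

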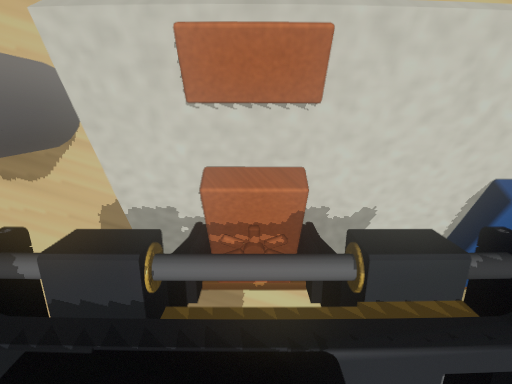

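{"op": "step_arm", "data": {
  "slide": [
    [-1.5,0,0.8],
    [-1.2,0,0.7],
    [0,0,0]
  ],
  "twist": [0,0,0]
}}

```text
time: 20.18
position: [0.495, 0.3135, 0.0802]
tool_rot: [0.988, 0.152, 0.0, -0.0]
ft_force: [-1.7, -0.5, 7.1]
grip_width: 0.0518
```

{"op": "step_arm", "data": {
  "slide": [
    [0,0,0],
    [0,0,0],
    [0,0,0]
  ],
  "twist": [0,0,0],
  "jaw": 53,
  "force": 3
}}

```text
time: 20.43
position: [0.4949, 0.3133, 0.0792]
tool_rot: [0.988, 0.152, -0.0, 0.0]
ft_force: [0.5, -0.8, -0.4]
grip_width: 0.0531
```

{"op": "step_arm", "data": {
  "slide": [
    [0,0,0],
    [0,0,0],
    [0,0,0],
    [0,0,0]
  ],
  "twist": [0,0,0,0],
  "jaw": 64
}}

```text
time: 20.77
position: [0.4948, 0.3134, 0.0794]
tool_rot: [0.988, 0.152, -0.0, 0.0]
ft_force: [-0.2, 0.3, 0.2]
grip_width: 0.0629
```

```bash
python3 -c "
from tilt import *
snap('wrist','w15.png');tilt(load('wrist'),'red')
plan(.5063,.3153,.0858,17.4)"
```

```text
red 5830 mean [0.5135 0.3198 0.085 ] n [-0.412 -0.128  0.902] tilt 25.6 to deck 4.5 height over board mm 18.9
t 20.82 pos [494.9 313.4  79.5] yaw 17.52 tilt [-0. -0. -1.] w 63.5 F [-1.08 -0.37 -0.22]
twist 0.12 then tool shift mm [11.5  1.6 -6.3]
```

View pics/w15.png

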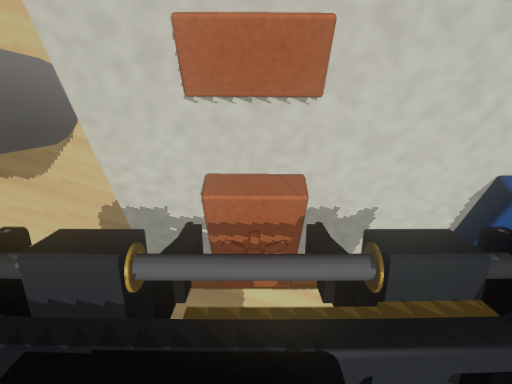

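{"op": "step_arm", "data": {
  "slide": [
    [0,0,-5],
    [0,0,-15],
    [0,0,-35],
    [0,0,-40],
    [0,0,-40],
    [0,0,-15],
    [0,0,0],
    [0,0,0],
    [0,0,0]
  ],
  "twist": [0,0,0,0,0,0,0,0,0],
  "jaw": 80
}}

```text
time: 21.57
position: [0.4939, 0.313, 0.2286]
tool_rot: [0.988, 0.152, -0.001, 0.0]
ft_force: [0.0, 0.7, -1.1]
grip_width: 0.08
```

```bash
python3 -c "
from chk import *
snap('wrist','w16.png');chk(load('wrist'),'blue');chk(load('wrist'),'red')
plan(.6570,-.1618,.24,-20.1)"
```

```text
blue tag deck [ 0.1496 -0.0734  0.0053]
blue tile px [397.6 177.3] median [ 0.0595 -0.0732  0.0194] rect(x,y,L,W,ang) [ 48.9 -72.2 102.3  58.4   0.6] off-flat deg 1.1 z [0.0106 0.0194 0.023 ]
red tag deck [0.15   0.0789 0.0051]
red tile px [253.8 176.4] median [0.0599 0.0787 0.0191] rect(x,y,L,W,ang) [ 4.910e+01  7.890e+01  1.024e+02  5.120e+01 -1.000e-01] off-flat deg 0.7 z [0.0107 0.0191 0.0227]
t 21.62 pos [493.7 312.9 228. ] yaw 17.52 tilt [-0.003 -0.001 -1.   ] w 80.4 F [ 0.07 -0.17  0.49]
twist 37.62 then tool shift mm [316.5 389.6 -12. ]
```

View pics/w16.png

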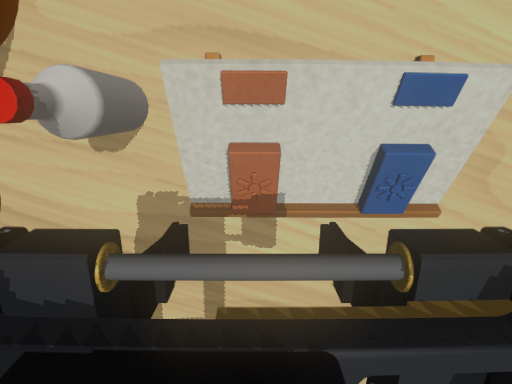

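{"op": "step_arm", "data": {
  "slide": [
    [0,15,0],
    [0,30,0],
    [0,35,0],
    [0,35,0],
    [0,35,0],
    [0,35,0],
    [0,35,0],
    [0,35,0],
    [0,30,0],
    [0,15,0],
    [0,0,0],
    [0,0,0],
    [0,0,0]
  ],
  "twist": [0,0,0,0,0,0,0,0,0,0,0,0,0]
}}

```text
time: 22.7
position: [0.584, 0.0287, 0.2286]
tool_rot: [0.988, 0.153, -0.001, -0.001]
ft_force: [-0.3, 0.4, 0.1]
grip_width: 0.0802
```

```bash
python3 - <<'E'
from chk import *
O=np.array([.4855,.2284,.032]);ex=np.array([.866*.954,.866*.299,.5]);ey=np.array([-.299,.954,0]);ez=np.cross(ex,ey)
cw=load('wrist')
for n in ['wristold','top']:
    c=cw if n!='top' else snap('top','top2.png')
    for k in ['red','blue']:
        for a,ce,b in blobs(masks(c)[k],200,9000):
            P=(cloud(c,b)-O)@np.c_[ex,ey,ez]; md=np.median(P,0)
            if -.02<md[0]<.12 and abs(md[1])<.17:
                Q=P[(P[:,2]>.0155)&(P[:,2]<.021)]; print(n,k,'x range',np.percentile(Q[:,0],[0.5,2,98,99.5]).round(4),'y',np.percentile(Q[:,1],[1,99]).round(4))
c=snap('side','side2.png')
a=c['color'][110:240,190:350];cv2.imwrite('pics/side2c.png',cv2.resize(a,None,fx=4,fy=4,interpolation=2))
E
```

```text
wristold red x range [0.0009 0.0024 0.0905 0.0909] y [0.0539 0.1037]
wristold blue x range [-0.0004  0.0015  0.09    0.0905] y [-0.0995 -0.0496]
top red x range [0.0009 0.0034 0.0909 0.0917] y [0.0537 0.1004]
top blue x range [0.0052 0.0066 0.0908 0.0921] y [-0.0991 -0.0526]
```

View pics/top2.png

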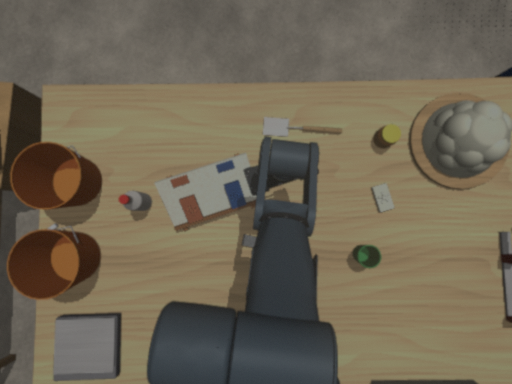

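View pics/side2c.png

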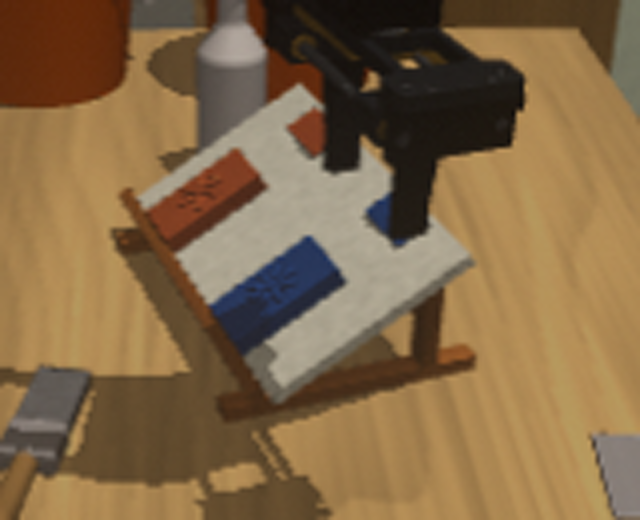

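Both tiles span 0–91 mm up the slope, so they sit against the lip, flat and under their tags. The gripper is clear, so I am handing in.

```bash
python3 -c "
from rig import robot
print(robot.get_obs()['time'],robot.hand_in())"
```

```text
the job is handed in; nothing more can be done
22.8 None
```

The terracotta and blue tiles are on the sloped stand, each under the tag of its own colour, and I handed the job in at 22.8 s. `hand_in` gives no verdict, so what follows is from my own checks.

**How I did it:** I gripped each tile across its 52 mm width and lowered it until its uphill edge met the board. I kept lowering so it turned in the pads until nearly flat. Then I brought it down the slope to a few mm above the lip and released it, so it slid only that last bit.

**Last checks (wrist and top cameras):**
- **Flatness:** both tiles read about 1° off flat, flower out, and square to the lip within about 0.6°.
- **Lip contact:** both tiles span about 0 to 91 mm up from the lip. In the top view, the blue tile's lower edge read 5 mm, which disagrees with the wrist view (0 mm) and with its upper edge (91–92 mm). I took it as a few missing depth pixels.
- **Sideways position:** the tile centres are within about 1 mm of their tags' middles.
- **Other objects:** I saw no movement of the plain tile or the other things in the last pictures, but I did not measure them. The arm hid most of the brush in the last top view.

While I was flattening the blue tile, the force rose briefly to about 15 N, probably from the fingertips or tile touching the board. I backed off 1.5 mm. The tilt readings while the tiles were still between the fingers were 3–5° off flat even after release, and this dropped to about 1° from above with a clear view.

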